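Refit the spindle stack of the fruit mill

ROBOT

A 6-joint arm with a two-finger parallel gripper is mounted at the origin on the work surface. World frame = base frame: x ahead of the robot, y to its left, z up, the work surface at z = 0. Lengths are in m, angles in degrees, forces in N, time in s.
With the tool pointing down it reaches from about 0.25 to 0.725 m from the base axis. Payload 9.7 kg.
Tool frame: the origin (TCP) lies at the very end of the fingers, on their centre line; the grasp point (between the pads) lies 19 mm behind it; z points along the fingers, y is the line along which they close (so a half turn about z gives the same grasp; the last joint's range is limited). The gripper opens to 85 mm and grips with 20 to 120 N. Pads are 22 mm wide; open, the fingers measure 114 mm over their backs; the gripper's body (76 mm by 85 mm) begins 54 mm behind the grasp point. The pads swing forward as they close: fully open they stand 13 mm farther back than shut.
Start: joints at [-68.64, 4.979, 10.078, 95.1, 0, 90], TCP at [0.2, -0.512, 0.231] pointing down, gripper open.
Joint ranges: [-179.16, 179.16], [-48.56, 103.87], [-65.8, 70.77], [-126.05, 130.52], [-82.76, 87.17], [-180, 180]. Speed limits (degrees/s): [127.2, 127.2, 147.25, 180, 180, 180].

INTERFACE

Orientations are given as [roll, pitch, yaw] about the fixed x, y, z axes, in that order (R = Rz(yaw) Ry(pitch) Rx(roll)).
In Python, from workcell import telemetry, optics, workorder gives the robot as it stands.
- The arm moves only by the shell command python3 -m handwheel 'ROWS' [FORCE]. ROWS is JSON, a list of rows, each an object of numbers: "tx", "ty", "tz": the shift along the tool's x, y, z in m; "ax", "ay", "az": the turn, a rotation vector about the tool's x, y, z in degrees; "jaw": the gripper command: -1 is shut, 1 is fully open, values between are in proportion. A call has exactly 10 rows; each row shifts and turns the commanded pose from where the row before left it, along the tool's axes as they then stand; what a row does not reach is not made up. A row lasts 1/8 s, in which the tool goes at most 62.5 mm and 10.7 degrees, less where a joint would pass 70% of its speed; a pose out of reach is approached as far as the arm can. A call is refused whole if a number of a shift passes 0.0625 or a number of a turn 10.7, either way. A call with a gripper value outside its range is refused whole. The fingers move at their own pace and stop on an object; FORCE is the grip in N (left out, the last holds). Time passes only in rows, so rows that do not move let the fingers close, or fill a call up. It gives the time, the measured TCP pose, the force, the opening and the grip force at its end, in the units of the state.
- telemetry.get_obs(): the state, without advancing time (a new reading comes with each control period).
- optics.camera(name): name is "scene" or "top"; returns a dict with "color" (400x640x3 uint8, red, green, blue), "K" (3x3 intrinsics, pixels), "k1" (the pictures are not rectified: a ray, as slopes to the right and down, at radius r is drawn at 1 + k1 r^2 times it, then the intrinsics apply), "extrinsics" (4x4, takes a point from camera to world coordinates). Camera axes: x right, y down, z forward; pixel columns grow to the right and rows downward; lengths in m; the calibration is good to about 2 mm. A picture is of the moment at which its call begins. There is no depth.
- workorder.job_done(): hands the job in; it is judged then, once.
The state is a dict: "time": time; "q": joint angles; "qd": joint speeds; "joint_efforts": joint torques, N m; "ee_pos": TCP position; "tcp_rot": TCP orientation; "wrist_force": force on the tool from outside, world axes, zero at the start; "torque": the same for the moment, N m; "opening": finger opening in m; "grasp_force": force on a finger pad.
Only numpy, scipy, OpenCV 4.12 (cv2) and the standard library are available. Lean on these libraries where they do the work, as an engineer would, in place of code of your own. Each camera call takes 0.05 s, during which the arm holds its last target. There are 200 camera calls.

TASK

Put the fruit mill's spindle stack back together for the next jam batch: slide the spacer sleeve onto the upright spindle down to the bearing, then the flat washer, then the lock collar, and press the collar down against the sprung bearing until both spring catches snap out over its top and hold it. Feel your way: never load the mill with more than 35 N, and leave the jam jars and the loose jar lid where they are. Let go of everything at the end.

Things in the scene. Friction and masses are not known exactly. Their poses are not given: they have to be found in the camera images.
- mill: Fruit mill without its hopper, fixed on the table: grey housing 110 x 110 x 32 mm, turned about z, a low hand crank out of its -x side (below 30 mm), and one upright steel spindle in the middle of its top. Origin: centre of the underside, on the table, on the spindle's axis; z up. Only the spindle and the stack on it stand higher than the housing.
- spindle_top (a point): On the axis, 131 mm above the table: NOMINAL top of the spindle. A stiff screw foot sets its working height: spindle, bearing and catches stand together up to 6 mm above or below nominal, and this point does not show it, so feel for it. Measured down from the true top: 12 to 18 mm bevel over 3 mm, neck 18 mm in diameter to 46 mm, bevel to 48 mm, then 24 mm in diameter.
- bearing_top (a point): On the axis, 52 mm above the table: NOMINAL upper face, unloaded, of the bearing ring (46 mm outside) on the spindle; truly 79 mm below the true spindle top (see spindle_top). It rides on a spring: it yields at about 5 N, gives 1.2 N per mm, and meets a hard stop 3.8 mm down. Under the unpressed stack it stays nearly all the way up.
- catch_a (a joint): How far the brass spring catch (7 mm wide) on the mill's +x side of the neck is pushed in, m: 0 fully out (12 mm from the axis, so spacer and washer pass), at most 0.004. The collar's bore pushes both catches in on its way down (about 3 to 14 N together); they snap out over the collar when its top comes below their undersides.
- catch_b (a joint): The same for the catch on the mill's -x side. The catches' flat undersides are 21.5 mm below the true spindle top; their ramps slope up and inward from 18.5 to 10 mm below it.
- spacer_mid (a point): Centre (half-way up) of the loose spacer sleeve: a plain aluminium tube 38 mm outside, 26 mm bore, 30 mm tall, about 70 g, standing upright on the table. z along its axis. Home on the bearing its centre is nominally 67 mm above the table (give or take the 6 mm).
- washer_mid (a point): Centre (half-way up) of the loose flat washer: a steel ring 52 mm outside, 26 mm bore, 8 mm thick, about 90 g, lying flat on the table. z along its axis. Home on the spacer, unpressed, its centre is nominally 86 mm above the table (give or take the 6 mm).
- collar_mid (a point): Centre (half-way up) of the loose lock collar: a dark steel thick-walled ring 44 mm outside, 20 mm bore, 22 mm tall, about 140 g, upright on the table; both ends alike, z along its axis. Touching the washer, unpressed, its centre is nominally 101 mm above the table (give or take the 6 mm); pressed 2.5 mm further it latches, and 1.3 mm more meets the hard stop.
- jar_red_mid (a point): Bystander: a full jam jar of red jam, 62 mm in diameter, 85 mm tall; this point is half-way up. Not to be moved.
- jar_plum_mid (a point): Bystander: a full jam jar of dark plum jam, 62 mm in diameter, 85 mm tall; this point is half-way up. Not to be moved.
- lid: Bystander: a brass-coloured jar lid 70 mm in diameter, 15 mm thick, lying flat; origin at its underside. Not to be moved.

How it is judged (in metres and radians):
On the way, in this order (a step that is already met when the one before it is completed fails the run):
1. the spacer is on the spindle, home on the bearing (z of spacer_mid in the frame of mill between 0.056 and 0.0745 m and horizontal distance between spacer_mid and spindle_top below 0.004 m), for 0.1 s.
2. the washer is on the spindle, lying flat on the spacer (all of step 1 and z of washer_mid in the frame of mill between 0.0755 and 0.0935 m and horizontal distance between washer_mid and spindle_top below 0.004 m and z of washer_mid in the frame of spacer_mid between 0.0175 and 0.02 m), for 0.1 s.
3. the collar is on the washer, pressed down, and both catches have snapped out over it (all of step 2 and z of collar_mid in the frame of mill between 0.0885 and 0.1065 m and horizontal distance between collar_mid and spindle_top below 0.004 m and z of collar_mid in the frame of washer_mid between 0.0135 and 0.016 m and value of joint each of catch_a, catch_b below 0.0008 m and angle between collar_mid's own z axis and vertical below 0.08 rad), for 0.2 s.
At the end, for the whole second after the job is handed in: Spacer, washer and collar stacked in this order on the spindle, touching one another (heights within about 1 mm), each within 4 mm of the spindle axis, collar upright within 0.08 rad, and both catches out over the collar to within 0.8 mm (all of step 3).
It fails at once if the mill is loaded with more than 35 N (contact force between mill and anything else above 35 N).
It fails at once if a jam jar is moved by more than 15 mm or the jar lid by more than 20 mm (distance of any of jar_red_mid, jar_plum_mid from where it was at the start of the episode above 0.015 m or distance of lid from where it was at the start of the episode above 0.02 m).
It also fails if it takes over 72 s, if anything falls off the work surface, if the arm or the gripper's body presses on something with over 40 N, if the wrist force passes 120 N, or if a joint passes its speed limit or range.

## Working session

There is one attempt and no reset: what is moved stays moved. The work goes in short steps, Python scripts to look and compute and a shell command to move; the robot and the scene stay as the last step left them, time stands still between calls to the robot, and variables do not carry over. Pictures are saved under pics/ and viewed, at most 10 in all, crops included, and the job is handed in when it is done.

```bash
ls; mkdir -p pics; python3 - <<'E'
from workcell import telemetry, optics
import cv2
o=telemetry.get_obs(); print(o)
for n in("scene","top"):
    c=optics.camera(n); cv2.imwrite(f"pics/{n}0.png",c["color"][:,:,::-1]); print(n,c["K"],c["k1"],c["extrinsics"])
E
```

```text
pics
{'time': 0.0, 'q': array([-6.86396967e+01,  5.01044036e+00,  1.00361323e+01,  9.50996533e+01,
       -1.35418562e-03,  8.99978616e+01]), 'qd': array([-0.02821259, -0.03916639,  0.00590775, -0.03330858,  0.16259824,
        0.04962924]), 'joint_efforts': array([-4.23579368e-04, -5.20393074e+01,  4.64796960e+01,  1.66332547e-02,
        2.83286192e-05,  2.62540760e-05]), 'ee_pos': array([ 0.20024072, -0.51201648,  0.23060443]), 'tcp_rot': array([-1.79926039e+02,  1.35142413e-03,  2.13624434e+01]), 'wrist_force': array([ 0.44424409, -0.62237052, -0.17524331]), 'torque': array([ 0.01966551, -0.03548838, -0.01307657]), 'grasp_force': 0.0, 'opening': 0.08552379169421505}
scene [[463.00606163   0.         324.32881011]
 [  0.         463.00606163 194.15099651]
 [  0.           0.           1.        ]] -0.1323612770689226 [[-0.5111825   0.70808197 -0.48714719  0.97129999]
 [ 0.85938831  0.42901905 -0.27819848  0.23083856]
 [ 0.0120081  -0.56085879 -0.82782439  0.78919917]
 [ 0.          0.          0.          1.        ]]
top [[431.85525429   0.         315.65931983]
 [  0.         431.85525429 201.37652134]
 [  0.           0.           1.        ]] 0.03869610894179287 [[ 0.02090627 -0.99377361  0.10943924  0.48173994]
 [-0.99977325 -0.02122342 -0.00173377 -0.01212736]
 [ 0.00404565 -0.10937817 -0.99399198  0.9717273 ]
 [ 0.          0.          0.          1.        ]]
```

View pics/top0.png

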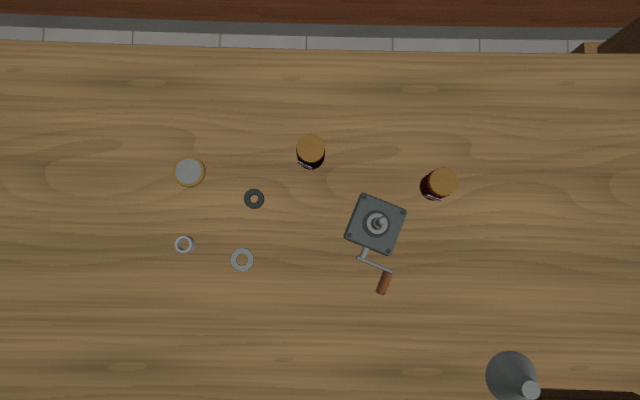

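View pics/scene0.png

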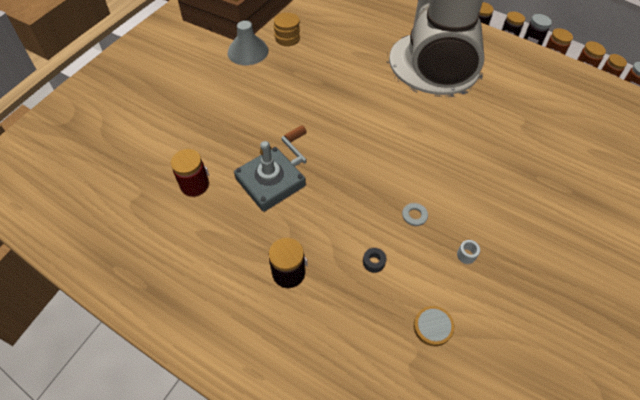

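The top view shows the lid at (190,172), collar (254,198), spacer (184,244), washer (242,259), mill (376,223) with its crank toward (370,265), plum jar (310,152) and red jar (438,184). The scene view shows the same layout: spindle tip at (266,145), washer (415,214), spacer (469,251), collar (374,260).

```bash
cat > h.py <<'E'
import numpy as np, cv2
from workcell import telemetry, optics
def ray(c,uv):
    d=(np.array(uv,float)-c["K"][:2,2])/c["K"][0,0]; s=d.copy()
    for _ in range(20): s=d/(1+c["k1"]*(s@s))
    E=c["extrinsics"]; return E[:3,3],E[:3,:3]@np.r_[s,1]
def plane(c,uv,z):
    o,r=ray(c,uv); return (o+r*(z-o[2])/r[2])
def proj(c,p):
    E=c["extrinsics"]; q=E[:3,:3].T@(np.array(p,float)-E[:3,3]); s=q[:2]/q[2]
    return s*(1+c["k1"]*(s@s))*c["K"][0,0]+c["K"][:2,2]
def grey(img,roi,k=1,dark=False):
    x,y,w,h=roi; a=img[y:y+h,x:x+w]; hsv=cv2.cvtColor(a,cv2.COLOR_RGB2HSV)
    m=((hsv[...,1]<85)|(hsv[...,2]<60)).astype(np.uint8)*255
    if k>1: m=cv2.morphologyEx(m,cv2.MORPH_OPEN,np.ones((k,k),np.uint8))
    cs,_=cv2.findContours(m,cv2.RETR_EXTERNAL,cv2.CHAIN_APPROX_NONE)
    ct=max(cs,key=cv2.contourArea)+np.array([x,y]); return ct
def cen(ct):
    M=cv2.moments(ct); return np.array([M["m10"],M["m01"]])/M["m00"]
E
python3 - <<'E'
from h import *
t=optics.camera("top"); s=optics.camera("scene")
R={"spacer":((165,225,40,40),(450,232,40,40),.015),"washer":((222,239,40,40),(395,195,40,40),.004),"collar":((236,180,36,36),(355,240,40,40),.011)}
for n,(a,b,z) in R.items():
    for c,r in((t,a),(s,b)):
        ct=grey(c["color"],r); p=cen(ct); print(n,p.round(1),cv2.boundingRect(ct),cv2.contourArea(ct),plane(c,p,z).round(4))
ct=grey(t["color"],(335,185,80,80),9); p=cen(ct); q=plane(t,p,.016)
b=cv2.boxPoints(cv2.minAreaRect(ct)); w=np.array([plane(t,x,.032) for x in b])
print("mill",p,q.round(4),w.round(4).tolist(),w.mean(0), [np.linalg.norm(w[i]-w[i-1]).round(4) for i in range(4)],np.degrees(np.arctan2(*(w[1]-w[0])[1::-1])))
ax=w.mean(0)
for z in(.032,.052,.131): print(z,proj(t,[*q[:2],z]),proj(s,[*q[:2],z]))
for nm,c,r in(("top",t,(335,185,80,80)),("scene",s,(225,125,90,90))):
    x,y,W,H=r; cv2.imwrite(f"pics/mill_{nm}.png",cv2.resize(c["color"][y:y+H,x:x+W,::-1],None,fx=6,fy=6,interpolation=cv2.INTER_CUBIC))
E
python3 -c "
import cv2,numpy as np
a=cv2.imread('pics/mill_top.png');b=cv2.imread('pics/mill_scene.png')
cv2.imwrite('pics/mill.png',np.hstack([cv2.resize(a,(400,400)),cv2.resize(b,(400,400))]))"
```

```text
spacer [184.1 244. ] (174, 235, 22, 18) 284.0 [0.487  0.2728 0.015 ]
spacer [468.2 251.3] (457, 239, 24, 25) 400.0 [0.4867 0.2712 0.015 ]
washer [241.5 259.2] (230, 248, 24, 24) 414.0 [0.456  0.1478 0.004 ]
washer [414.7 213.8] (402, 203, 26, 23) 442.5 [0.4563 0.1464 0.004 ]
collar [253.5 198.2] (244, 189, 20, 20) 287.5 [0.5917 0.1254 0.011 ]
collar [374.  259.4] (363, 248, 23, 24) 408.0 [0.5916 0.1236 0.011 ]
mill [375.06167735 224.05581972] [ 0.5393 -0.1463  0.016 ] [[0.5029, -0.0714, 0.032], [0.6097, -0.1111, 0.032], [0.5712, -0.2156, 0.032], [0.4655, -0.1749, 0.032]] [ 0.53734567 -0.1432449   0.032     ] [np.float64(0.1101), np.float64(0.1139), np.float64(0.1114), np.float64(0.1133)] -20.36346699439135
0.032 [376.09710996 223.6356064 ] [269.23802378 173.06207918]
0.052 [377.44181721 223.08991499] [268.38585749 167.09257762]
0.131 [383.37566101 220.68240541] [264.73504739 141.32711703]
```

View pics/mill.png

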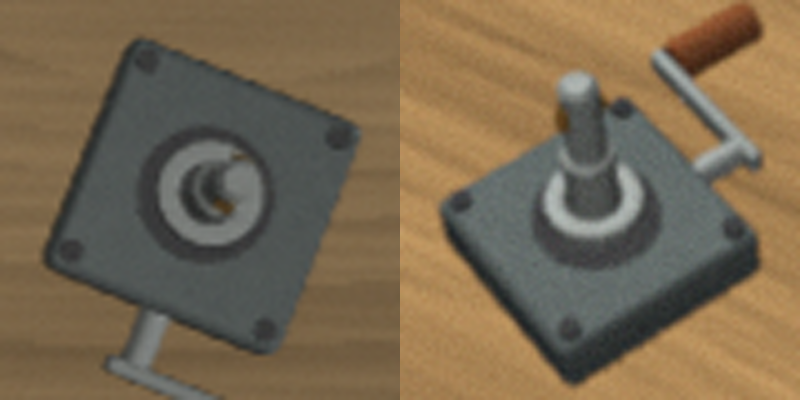

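The crop shows the bearing ring centre at about (377.4, 223.4) in top and (268.4, 169.3) in scene. The tip is at about (382.4, 221.6) in top and (264.8, 144.8) in scene. Both sit lower than nominal projections, so the spindle is likely set several mm low. The catches lie along mill x, at about -20° yaw.

Next I square the tool to the world axes and go above the spacer.

```bash
python3 -m handwheel '[{"az":10.68,"jaw":0.3},{"az":10.68,"jaw":0.3},{"tx":0.018,"ty":-0.049,"tz":0.007,"jaw":0.3},{"tx":0.018,"ty":-0.049,"tz":0.007,"jaw":0.3},{"tx":0.018,"ty":-0.049,"tz":0.007,"jaw":0.3},{"tx":0.018,"ty":-0.049,"tz":0.007,"jaw":0.3},{"tx":0.018,"ty":-0.049,"tz":0.007,"jaw":0.3},{"tx":0.018,"ty":-0.049,"tz":0.007,"jaw":0.3},{"tx":0.018,"ty":-0.049,"tz":0.007,"jaw":0.3},{"tx":0.018,"ty":-0.049,"tz":0.007,"jaw":0.3}]' 20
python3 -m handwheel '[{"tx":0.018,"ty":-0.049,"tz":0.007,"jaw":0.3},{"tx":0.018,"ty":-0.049,"tz":0.007,"jaw":0.3},{"tx":0.018,"ty":-0.049,"tz":0.007,"jaw":0.3},{"tx":0.018,"ty":-0.049,"tz":0.007,"jaw":0.3},{"tx":0.018,"ty":-0.049,"tz":0.007,"jaw":0.3},{"tx":0.018,"ty":-0.049,"tz":0.007,"jaw":0.3},{"tx":0.018,"ty":-0.049,"tz":0.007,"jaw":0.3},{"tx":0.018,"ty":-0.049,"tz":0.007,"jaw":0.3},{"jaw":0.3},{"jaw":0.3}]'
```

```text
$[0]: bad value
$[0]: bad value
```

```bash
python3 -m handwheel '[{"tx":0,"ty":0,"tz":0,"ax":0,"ay":0,"az":10.68,"jaw":0.3},{"tx":0,"ty":0,"tz":0,"ax":0,"ay":0,"az":10.68,"jaw":0.3},{"tx":0.018,"ty":-0.049,"tz":0.007,"ax":0,"ay":0,"az":0,"jaw":0.3},{"tx":0.018,"ty":-0.049,"tz":0.007,"ax":0,"ay":0,"az":0,"jaw":0.3},{"tx":0.018,"ty":-0.049,"tz":0.007,"ax":0,"ay":0,"az":0,"jaw":0.3},{"tx":0.018,"ty":-0.049,"tz":0.007,"ax":0,"ay":0,"az":0,"jaw":0.3},{"tx":0.018,"ty":-0.049,"tz":0.007,"ax":0,"ay":0,"az":0,"jaw":0.3},{"tx":0.018,"ty":-0.049,"tz":0.007,"ax":0,"ay":0,"az":0,"jaw":0.3},{"tx":0.018,"ty":-0.049,"tz":0.007,"ax":0,"ay":0,"az":0,"jaw":0.3},{"tx":0.018,"ty":-0.049,"tz":0.007,"ax":0,"ay":0,"az":0,"jaw":0.3}]' 20; python3 -m handwheel --help | head -30
```

```text
time: 1.45
ee_pos: [0.3446, -0.1186, 0.1751]
tcp_rot: [180.0, -0.0, -0.0]
wrist_force: [1.3, -0.8, -1.2]
opening: 0.0551
grasp_force: 0.0invalid input: not JSON, or not a number
```

```bash
python3 -m handwheel '[{"tx":0.018,"ty":-0.049,"tz":0.007,"ax":0,"ay":0,"az":0,"jaw":0.3},{"tx":0.018,"ty":-0.049,"tz":0.007,"ax":0,"ay":0,"az":0,"jaw":0.3},{"tx":0.018,"ty":-0.049,"tz":0.007,"ax":0,"ay":0,"az":0,"jaw":0.3},{"tx":0.018,"ty":-0.049,"tz":0.007,"ax":0,"ay":0,"az":0,"jaw":0.3},{"tx":0.018,"ty":-0.049,"tz":0.007,"ax":0,"ay":0,"az":0,"jaw":0.3},{"tx":0.018,"ty":-0.049,"tz":0.007,"ax":0,"ay":0,"az":0,"jaw":0.3},{"tx":0.018,"ty":-0.049,"tz":0.007,"ax":0,"ay":0,"az":0,"jaw":0.3},{"tx":0.016,"ty":-0.049,"tz":0.007,"ax":0,"ay":0,"az":0,"jaw":0.3},{"tx":0,"ty":0,"tz":0.03,"ax":0,"ay":0,"az":0,"jaw":0.3},{"tx":0,"ty":0,"tz":0.03,"ax":0,"ay":0,"az":0,"jaw":0.3}]'
python3 - <<'E'
from h import *
o=telemetry.get_obs();print(o["ee_pos"].round(4),o["opening"])
s=optics.camera("scene")
cv2.imwrite("pics/s1.png",cv2.resize(s["color"][170:320,350:550,::-1],None,fx=4,fy=4,interpolation=cv2.INTER_CUBIC))
E
```

```text
time: 2.7
ee_pos: [0.4801, 0.131, 0.0722]
tcp_rot: [-173.3, 0.1, 11.5]
wrist_force: [0.8, 0.1, -0.7]
opening: 0.0552
grasp_force: 0.0
[0.4801 0.131  0.0722] 0.05516744226537837
```

View pics/s1.png

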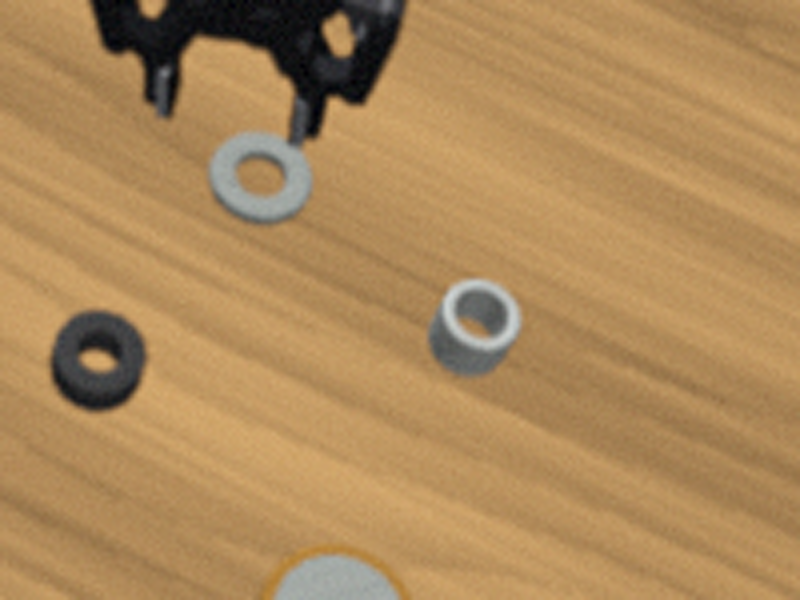

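The picture shows the gripper above and behind the washer at about (240,100) in the crop, with the spacer still at (475,325). The gripper has stopped short of the spacer and is turned, so I check the joints and let it settle.

```bash
python3 -c "
from h import *
o=telemetry.get_obs();print(o['q'].round(1),o['qd'].round(1))"
python3 -m handwheel '[{"tx":0,"ty":0,"tz":-0.03,"ax":0,"ay":0,"az":0,"jaw":0.3},{"tx":0,"ty":0,"tz":0,"ax":0,"ay":0,"az":0,"jaw":0.3},{"tx":0,"ty":0,"tz":0,"ax":0,"ay":0,"az":0,"jaw":0.3},{"tx":0,"ty":0,"tz":0,"ax":0,"ay":0,"az":0,"jaw":0.3},{"tx":0,"ty":0,"tz":0,"ax":0,"ay":0,"az":0,"jaw":0.3},{"tx":0,"ty":0,"tz":0,"ax":0,"ay":0,"az":0,"jaw":0.3},{"tx":0,"ty":0,"tz":0,"ax":0,"ay":0,"az":0,"jaw":0.3},{"tx":0,"ty":0,"tz":0,"ax":0,"ay":0,"az":0,"jaw":0.3},{"tx":0,"ty":0,"tz":0,"ax":0,"ay":0,"az":0,"jaw":0.3},{"tx":0,"ty":0,"tz":0,"ax":0,"ay":0,"az":0,"jaw":0.3}]'
python3 -c "
from h import *
o=telemetry.get_obs();print(o['q'].round(1),o['qd'].round(1))"
```

```text
[ 11.4  -2.1 -15.4  77.1   6.7 179.9] [-0.3  0.1  1.6  5.1 -0.1 -0. ]
time: 4.0
ee_pos: [0.4808, 0.1272, 0.1029]
tcp_rot: [-173.3, 0.1, 11.4]
wrist_force: [0.4, 0.7, 0.3]
opening: 0.0556
grasp_force: 0.0
[ 11.   -2.8 -12.2  80.7   6.7 179.5] [ 0.   0.1 -0.   0.  -0.   0. ]
```

q6 hit its 180° limit, because yaw = q1 - q6 + 180. Yaw 90 keeps it mid-range, so I level the tool and turn to that.

```bash
python3 -m handwheel '[{"tx":0,"ty":0,"tz":0,"ax":-6.7,"ay":0,"az":0,"jaw":0.3},{"tx":0,"ty":0,"tz":0,"ax":0,"ay":0,"az":-9.83,"jaw":0.3},{"tx":0,"ty":0,"tz":0,"ax":0,"ay":0,"az":-9.83,"jaw":0.3},{"tx":0,"ty":0,"tz":0,"ax":0,"ay":0,"az":-9.83,"jaw":0.3},{"tx":0,"ty":0,"tz":0,"ax":0,"ay":0,"az":-9.83,"jaw":0.3},{"tx":0,"ty":0,"tz":0,"ax":0,"ay":0,"az":-9.83,"jaw":0.3},{"tx":0,"ty":0,"tz":0,"ax":0,"ay":0,"az":-9.83,"jaw":0.3},{"tx":0,"ty":0,"tz":0,"ax":0,"ay":0,"az":-9.83,"jaw":0.3},{"tx":0,"ty":0,"tz":0,"ax":0,"ay":0,"az":-9.83,"jaw":0.3},{"tx":0,"ty":0,"tz":0,"ax":0,"ay":0,"az":0,"jaw":0.3}]'
python3 -c "
from h import *
o=telemetry.get_obs();print(o['q'].round(1),o['ee_pos'].round(4),o['tcp_rot'].round(2))"
```

```text
time: 5.25
ee_pos: [0.4841, 0.112, 0.1029]
tcp_rot: [-179.8, -0.7, 91.3]
wrist_force: [-0.3, -0.8, 0.1]
opening: 0.0554
grasp_force: 0.0
[ 12.6  -2.7 -12.   80.9   0.7 101.4] [0.4841 0.112  0.1029] [-179.75   -0.67   91.26]
```

```bash
python3 -m handwheel '[{"tx":0,"ty":0,"tz":0,"ax":-0.25,"ay":-0.67,"az":1.26,"jaw":0.3},{"tx":0.040,"ty":0.0027,"tz":0,"ax":0,"ay":0,"az":0,"jaw":0.3},{"tx":0.040,"ty":0,"tz":0,"ax":0,"ay":0,"az":0,"jaw":0.3},{"tx":0.040,"ty":0,"tz":0,"ax":0,"ay":0,"az":0,"jaw":0.3},{"tx":0.040,"ty":0,"tz":0,"ax":0,"ay":0,"az":0,"jaw":0.3},{"tx":0,"ty":0,"tz":0.025,"ax":0,"ay":0,"az":0,"jaw":0.3},{"tx":0,"ty":0,"tz":0.025,"ax":0,"ay":0,"az":0,"jaw":0.3},{"tx":0,"ty":0,"tz":0,"ax":0,"ay":0,"az":0,"jaw":0.3},{"tx":0,"ty":0,"tz":0,"ax":0,"ay":0,"az":0,"jaw":0.3},{"tx":0,"ty":0,"tz":0,"ax":0,"ay":0,"az":0,"jaw":0.3}]'
python3 - <<'E'
from h import *
o=telemetry.get_obs();print(o["ee_pos"].round(4),o["tcp_rot"].round(2))
s=optics.camera("scene");t=optics.camera("top");p=o["ee_pos"]
print(proj(s,p),proj(t,p))
cv2.imwrite("pics/s2.png",np.hstack([cv2.resize(s["color"][200:300,420:520,::-1],(400,400)),cv2.resize(t["color"][195:295,130:230,::-1],(400,400))]))
E
```

```text
time: 6.5
ee_pos: [0.4873, 0.2722, 0.0542]
tcp_rot: [179.9, -0.0, 90.0]
wrist_force: [0.5, -0.4, -0.4]
opening: 0.0556
grasp_force: 0.0
[0.4873 0.2722 0.0542] [ 1.7991e+02 -4.0000e-02  9.0000e+01]
[474.35584004 241.89937267] [178.78167299 243.5941694 ]
```

View pics/s2.png

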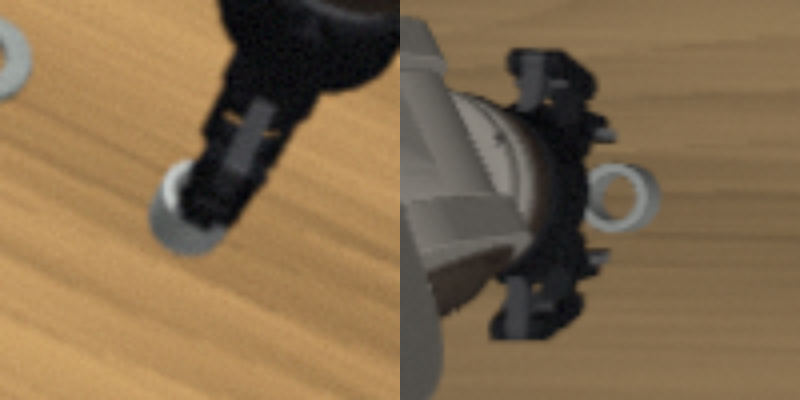

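The left half shows the finger over the spacer. In the right half the fingertips straddle the spacer symmetrically (rows 130 and 262, spacer centre at row 198). Descending and gripping.

```bash
python3 -m handwheel '[{"tx":0,"ty":0,"tz":0.016,"ax":0,"ay":0,"az":0,"jaw":0.3},{"tx":0,"ty":0,"tz":0.016,"ax":0,"ay":0,"az":0,"jaw":0.3},{"tx":0,"ty":0,"tz":0.016,"ax":0,"ay":0,"az":0,"jaw":0.3},{"tx":0,"ty":0,"tz":0,"ax":0,"ay":0,"az":0,"jaw":0.3},{"tx":0,"ty":0,"tz":0,"ax":0,"ay":0,"az":0,"jaw":-0.4},{"tx":0,"ty":0,"tz":0,"ax":0,"ay":0,"az":0,"jaw":-0.4},{"tx":0,"ty":0,"tz":0,"ax":0,"ay":0,"az":0,"jaw":-0.4},{"tx":0,"ty":0,"tz":0,"ax":0,"ay":0,"az":0,"jaw":-0.4},{"tx":0,"ty":0,"tz":-0.03,"ax":0,"ay":0,"az":0,"jaw":-0.4},{"tx":0,"ty":0,"tz":-0.03,"ax":0,"ay":0,"az":0,"jaw":-0.4}]' 30
```

```text
time: 7.85
ee_pos: [0.4864, 0.2719, 0.0654]
tcp_rot: [-180.0, 0.0, 90.1]
wrist_force: [0.5, 0.1, -0.8]
opening: 0.0374
grasp_force: 30.3
```

```bash
python3 -m handwheel '[{"tx":-0.042,"ty":0.0053,"tz":-0.02,"ax":0,"ay":0,"az":0,"jaw":-0.4},{"tx":-0.042,"ty":0.0053,"tz":-0.02,"ax":0,"ay":0,"az":0,"jaw":-0.4},{"tx":-0.042,"ty":0.0053,"tz":-0.02,"ax":0,"ay":0,"az":0,"jaw":-0.4},{"tx":-0.042,"ty":0.0053,"tz":-0.02,"ax":0,"ay":0,"az":0,"jaw":-0.4},{"tx":-0.042,"ty":0.0053,"tz":-0.02,"ax":0,"ay":0,"az":0,"jaw":-0.4},{"tx":-0.042,"ty":0.0053,"tz":0,"ax":0,"ay":0,"az":0,"jaw":-0.4},{"tx":-0.042,"ty":0.0053,"tz":0,"ax":0,"ay":0,"az":0,"jaw":-0.4},{"tx":-0.042,"ty":0.0053,"tz":0,"ax":0,"ay":0,"az":0,"jaw":-0.4},{"tx":-0.042,"ty":0.0053,"tz":0,"ax":0,"ay":0,"az":0,"jaw":-0.4},{"tx":-0.042,"ty":0.0053,"tz":0,"ax":0,"ay":0,"az":0,"jaw":-0.4}]'
python3 -m handwheel '[{"tx":0,"ty":0,"tz":0,"ax":0,"ay":0,"az":0,"jaw":-0.4},{"tx":0,"ty":0,"tz":0,"ax":0,"ay":0,"az":0,"jaw":-0.4},{"tx":0,"ty":0,"tz":0,"ax":0,"ay":0,"az":0,"jaw":-0.4},{"tx":0,"ty":0,"tz":0,"ax":0,"ay":0,"az":0,"jaw":-0.4},{"tx":0,"ty":0,"tz":0,"ax":0,"ay":0,"az":0,"jaw":-0.4},{"tx":0,"ty":0,"tz":0,"ax":0,"ay":0,"az":0,"jaw":-0.4},{"tx":0,"ty":0,"tz":0,"ax":0,"ay":0,"az":0,"jaw":-0.4},{"tx":0,"ty":0,"tz":0,"ax":0,"ay":0,"az":0,"jaw":-0.4},{"tx":0,"ty":0,"tz":0,"ax":0,"ay":0,"az":0,"jaw":-0.4},{"tx":0,"ty":0,"tz":0,"ax":0,"ay":0,"az":0,"jaw":-0.4}]'
python3 - <<'E'
from h import *
o=telemetry.get_obs();p=o["ee_pos"];print(p.round(4),o["q"].round(1))
s=optics.camera("scene");t=optics.camera("top")
for c in(s,t): print("spacer exp",proj(c,p+[0,0,.009]),"axis .125/.047",proj(c,[*p[:2],.125]),proj(c,[*p[:2],.047]))
cv2.imwrite("pics/s3.png",np.hstack([cv2.resize(s["color"][95:215,210:330,::-1],(400,400),interpolation=cv2.INTER_CUBIC),cv2.resize(t["color"][165:265,330:430,::-1],(400,400),interpolation=cv2.INTER_CUBIC)]))
E
```

```text
time: 9.1
ee_pos: [0.5402, -0.1494, 0.1651]
tcp_rot: [180.0, 0.0, 90.1]
wrist_force: [1.0, 0.2, -0.4]
opening: 0.0376
grasp_force: 30.3
time: 10.35
ee_pos: [0.5401, -0.148, 0.165]
tcp_rot: [180.0, 0.0, 90.1]
wrist_force: [-0.2, -0.7, -1.3]
opening: 0.0373
grasp_force: 30.3
[ 0.5401 -0.148   0.165 ] [-15.3   5.5   3.3  87.8  -0.   74.6]
spacer exp [261.49961163 125.60877128] axis .125/.047 [264.03790034 143.36080273] [267.67667395 168.5496076 ]
spacer exp [388.00331585 218.73444271] axis .125/.047 [383.74325862 220.46640998] [377.88562288 222.84855302]
```

View pics/s3.png

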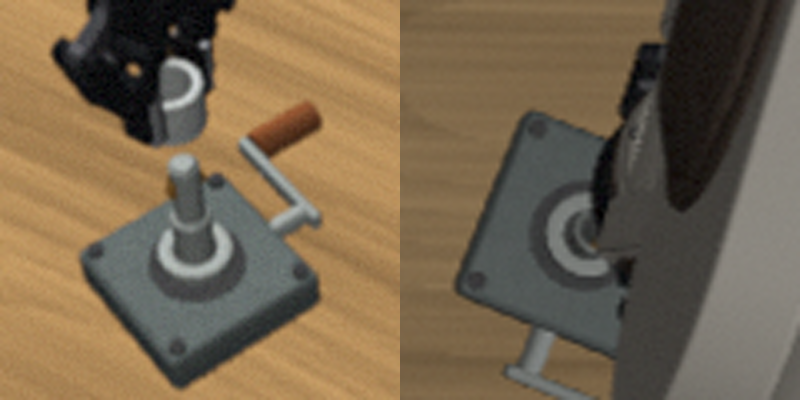

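Scene half: the spacer rim hangs above the spindle tip at crop (182,165), i.e. px (264.6,144.5), and the bearing is at px (268.5,170). In the top half the arm occludes the spindle. I triangulate tip and bearing from both views.

```bash
python3 - <<'E'
from h import *
s=optics.camera("scene");t=optics.camera("top")
S=cv2.imread("pics/scene0.png")[...,::-1];T=cv2.imread("pics/top0.png")[...,::-1]
def ring(img,x,y,w,h,th):
    g=cv2.cvtColor(np.ascontiguousarray(img[y:y+h,x:x+w]),cv2.COLOR_RGB2GRAY); g=cv2.resize(g,None,fx=8,fy=8,interpolation=cv2.INTER_CUBIC)
    hs=cv2.resize(cv2.cvtColor(np.ascontiguousarray(img[y:y+h,x:x+w]),cv2.COLOR_RGB2HSV)[...,1],None,fx=8,fy=8)
    m=((g>th)&(hs<60)).astype(np.uint8); cs,_=cv2.findContours(m,cv2.RETR_EXTERNAL,cv2.CHAIN_APPROX_NONE)
    ct=max(cs,key=cv2.contourArea); e=cv2.fitEllipse(cv2.convexHull(ct)); return np.array([x,y])+(np.array(e[0])+.5)/8-.5,np.array(e[1])/8
def tri(a,b):
    A=[];B=[]
    for o,r in(ray(t,a),ray(s,b)):
        r=r/np.linalg.norm(r);P=np.eye(3)-np.outer(r,r);A.append(P);B.append(P@o)
    x=np.linalg.lstsq(np.vstack(A),np.hstack(B),rcond=None); return x[0]
a,ea=ring(T,362,208,30,30,130); b,eb=ring(S,252,156,34,28,130)
print(a,ea,b,eb,tri(a,b))
print("top@.046",plane(t,a,.046),"scene",plane(s,b,.046))
print("tip",tri((382.4-.3,221.6-.3),(264.5,144.4)),plane(t,(382.1,221.3),.125),plane(s,(264.5,144.4),.125))
E
```

```text
Traceback (most recent call last):
cv2.error: OpenCV(4.12.0) /io/opencv/modules/imgproc/src/shapedescr.cpp:361: error: (-201:Incorrect size of input array) There should be at least 5 points to fit the ellipse in function 'fitEllipseNoDirect'
```

```bash
python3 - <<'E'
from h import *
s=optics.camera("scene");t=optics.camera("top")
S=cv2.imread("pics/scene0.png")[...,::-1];T=cv2.imread("pics/top0.png")[...,::-1]
def ring(img,x,y,w,h):
    g=cv2.cvtColor(np.ascontiguousarray(img[y:y+h,x:x+w]),cv2.COLOR_RGB2GRAY); g=cv2.resize(g,None,fx=8,fy=8,interpolation=cv2.INTER_CUBIC)
    _,m=cv2.threshold(g,0,1,cv2.THRESH_OTSU); cs,_=cv2.findContours(m,cv2.RETR_EXTERNAL,cv2.CHAIN_APPROX_NONE)
    ct=max(cs,key=cv2.contourArea); e=cv2.fitEllipse(cv2.convexHull(ct)); return np.array([x,y])+(np.array(e[0])+.5)/8-.5,np.array(e[1])/8
def tri(a,b):
    A=[];B=[]
    for o,r in(ray(t,a),ray(s,b)):
        r=r/np.linalg.norm(r);P=np.eye(3)-np.outer(r,r);A.append(P);B.append(P@o)
    x=np.linalg.lstsq(np.vstack(A),np.hstack(B),rcond=None); return x[0]
a,ea=ring(T,364,210,27,27); b,eb=ring(S,254,161,29,19)
print(a,ea,b,eb,tri(a,b))
print("top@.046",plane(t,a,.046),"scene",plane(s,b,.046))
print("tip",tri((382.4-.3,221.6-.3),(264.5,144.4)),plane(t,(382.1,221.3),.125),plane(s,(264.5,144.4),.125))
E
```

```text
[376.73386288 223.15333462] [20.47649765 21.06316948] [267.86590385 168.76985073] [18.45960426 22.27450371] [ 0.53994616 -0.14640513  0.04691166]
top@.046 [ 0.53949735 -0.1456411   0.046     ] scene [ 0.53982174 -0.14782243  0.046     ]
tip [ 0.53927346 -0.14633743  0.121861  ] [ 0.53843434 -0.14474365  0.125     ] [ 0.54178337 -0.14574547  0.125     ]
```

```bash
python3 -m handwheel '[{"tx":0.0015,"ty":-0.0004,"tz":0.01,"ax":0,"ay":0,"az":0,"jaw":-0.4},{"tx":0,"ty":0,"tz":0.01,"ax":0,"ay":0,"az":0,"jaw":-0.4},{"tx":0,"ty":0,"tz":0.01,"ax":0,"ay":0,"az":0,"jaw":-0.4},{"tx":0,"ty":0,"tz":0.008,"ax":0,"ay":0,"az":0,"jaw":-0.4},{"tx":0,"ty":0,"tz":0.008,"ax":0,"ay":0,"az":0,"jaw":-0.4},{"tx":0,"ty":0,"tz":0.008,"ax":0,"ay":0,"az":0,"jaw":-0.4},{"tx":0,"ty":0,"tz":0.008,"ax":0,"ay":0,"az":0,"jaw":-0.4},{"tx":0,"ty":0,"tz":0.008,"ax":0,"ay":0,"az":0,"jaw":-0.4},{"tx":0,"ty":0,"tz":0,"ax":0,"ay":0,"az":0,"jaw":-0.4},{"tx":0,"ty":0,"tz":0,"ax":0,"ay":0,"az":0,"jaw":-0.4}]' 20
python3 - <<'E'
from h import *
o=telemetry.get_obs();p=o["ee_pos"];print(p.round(4),o["torque"].round(2))
s=optics.camera("scene");t=optics.camera("top")
cv2.imwrite("pics/s4.png",np.hstack([cv2.resize(s["color"][95:215,210:330,::-1],(400,400),interpolation=cv2.INTER_CUBIC),cv2.resize(t["color"][165:265,330:430,::-1],(400,400),interpolation=cv2.INTER_CUBIC)]))
E
```

```text
time: 11.9
ee_pos: [0.5398, -0.1465, 0.0952]
tcp_rot: [180.0, 0.0, 90.1]
wrist_force: [-0.2, 0.8, -0.8]
opening: 0.0373
grasp_force: 30.3
[ 0.5398 -0.1465  0.0952] [ 0.04  0.01 -0.01]
```

View pics/s4.png

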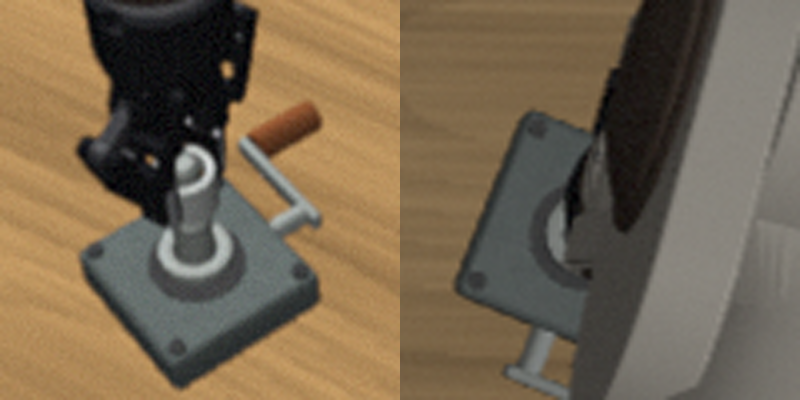

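The scene half shows the spindle tip inside the spacer's bore, at crop (188,165). The wrist reads no contact force, so I continue slowly.

```bash
python3 -m handwheel '[{"tx":0,"ty":0,"tz":0.004,"ax":0,"ay":0,"az":0,"jaw":-0.4},{"tx":0,"ty":0,"tz":0.004,"ax":0,"ay":0,"az":0,"jaw":-0.4},{"tx":0,"ty":0,"tz":0.004,"ax":0,"ay":0,"az":0,"jaw":-0.4},{"tx":0,"ty":0,"tz":0.002,"ax":0,"ay":0,"az":0,"jaw":-0.4},{"tx":0,"ty":0,"tz":0.002,"ax":0,"ay":0,"az":0,"jaw":-0.4},{"tx":0,"ty":0,"tz":0.002,"ax":0,"ay":0,"az":0,"jaw":-0.4},{"tx":0,"ty":0,"tz":0.002,"ax":0,"ay":0,"az":0,"jaw":-0.4},{"tx":0,"ty":0,"tz":0.002,"ax":0,"ay":0,"az":0,"jaw":-0.4},{"tx":0,"ty":0,"tz":0,"ax":0,"ay":0,"az":0,"jaw":-0.4},{"tx":0,"ty":0,"tz":0,"ax":0,"ay":0,"az":0,"jaw":-0.4}]' 20
```

```text
time: 13.25
ee_pos: [0.5397, -0.1464, 0.073]
tcp_rot: [180.0, 0.0, 90.1]
wrist_force: [0.4, -0.6, -0.7]
opening: 0.037
grasp_force: 30.3
```

```bash
python3 -m handwheel '[{"tx":0,"ty":0,"tz":0.004,"ax":0,"ay":0,"az":0,"jaw":-0.4},{"tx":0,"ty":0,"tz":0.004,"ax":0,"ay":0,"az":0,"jaw":-0.4},{"tx":0,"ty":0,"tz":0.004,"ax":0,"ay":0,"az":0,"jaw":-0.4},{"tx":0,"ty":0,"tz":0.002,"ax":0,"ay":0,"az":0,"jaw":-0.4},{"tx":0,"ty":0,"tz":0.001,"ax":0,"ay":0,"az":0,"jaw":-0.4},{"tx":0,"ty":0,"tz":0.001,"ax":0,"ay":0,"az":0,"jaw":-0.4},{"tx":0,"ty":0,"tz":0.001,"ax":0,"ay":0,"az":0,"jaw":-0.4},{"tx":0,"ty":0,"tz":0.001,"ax":0,"ay":0,"az":0,"jaw":-0.4},{"tx":0,"ty":0,"tz":0,"ax":0,"ay":0,"az":0,"jaw":-0.4},{"tx":0,"ty":0,"tz":0,"ax":0,"ay":0,"az":0,"jaw":-0.4}]' 20
```

```text
time: 14.5
ee_pos: [0.5397, -0.1464, 0.055]
tcp_rot: [-180.0, 0.0, 90.1]
wrist_force: [-1.0, -0.6, -1.2]
opening: 0.0376
grasp_force: 30.3
```

```bash
python3 -m handwheel '[{"tx":0,"ty":0,"tz":0.001,"ax":0,"ay":0,"az":0,"jaw":-0.4},{"tx":0,"ty":0,"tz":0.001,"ax":0,"ay":0,"az":0,"jaw":-0.4},{"tx":0,"ty":0,"tz":0.001,"ax":0,"ay":0,"az":0,"jaw":-0.4},{"tx":0,"ty":0,"tz":0.001,"ax":0,"ay":0,"az":0,"jaw":-0.4},{"tx":0,"ty":0,"tz":0,"ax":0,"ay":0,"az":0,"jaw":-0.4},{"tx":0,"ty":0,"tz":0,"ax":0,"ay":0,"az":0,"jaw":-0.4},{"tx":0,"ty":0,"tz":0,"ax":0,"ay":0,"az":0,"jaw":-0.4},{"tx":0,"ty":0,"tz":0,"ax":0,"ay":0,"az":0,"jaw":-0.4},{"tx":0,"ty":0,"tz":0,"ax":0,"ay":0,"az":0,"jaw":-0.4},{"tx":0,"ty":0,"tz":0,"ax":0,"ay":0,"az":0,"jaw":-0.4}]' 20
```

```text
time: 15.75
ee_pos: [0.5401, -0.1465, 0.053]
tcp_rot: [179.9, 0.0, 90.1]
wrist_force: [-5.9, 2.2, 14.5]
opening: 0.0371
grasp_force: 30.3
```

Contact at about 14.5 N, with the spacer on the bearing. I release, lift clear and look.

```bash
python3 -m handwheel '[{"tx":0,"ty":0,"tz":-0.001,"ax":0,"ay":0,"az":0,"jaw":-0.4},{"tx":0,"ty":0,"tz":0,"ax":0,"ay":0,"az":0,"jaw":0.1},{"tx":0,"ty":0,"tz":0,"ax":0,"ay":0,"az":0,"jaw":0.1},{"tx":0,"ty":0,"tz":0,"ax":0,"ay":0,"az":0,"jaw":0.2},{"tx":0,"ty":0,"tz":-0.015,"ax":0,"ay":0,"az":0,"jaw":0.3},{"tx":0,"ty":0,"tz":-0.03,"ax":0,"ay":0,"az":0,"jaw":0.3},{"tx":0,"ty":0,"tz":-0.03,"ax":0,"ay":0,"az":0,"jaw":0.4},{"tx":0,"ty":0,"tz":-0.03,"ax":0,"ay":0,"az":0,"jaw":0.4},{"tx":0.05,"ty":-0.014,"tz":0,"ax":0,"ay":0,"az":0,"jaw":0.4},{"tx":0.05,"ty":-0.014,"tz":0,"ax":0,"ay":0,"az":0,"jaw":0.4}]'
python3 - <<'E'
from h import *
o=telemetry.get_obs();p=o["ee_pos"];print(p.round(4),o["tcp_rot"].round(2),o["opening"])
s=optics.camera("scene");t=optics.camera("top")
cv2.imwrite("pics/s5.png",np.hstack([cv2.resize(s["color"][115:215,215:315,::-1],(400,400),interpolation=cv2.INTER_CUBIC),cv2.resize(t["color"][185:265,335:415,::-1],(400,400),interpolation=cv2.INTER_CUBIC)]))
E
```

```text
time: 17.0
ee_pos: [0.5116, -0.0457, 0.158]
tcp_rot: [179.9, 0.0, 90.0]
wrist_force: [1.0, 0.1, 0.7]
opening: 0.0595
grasp_force: 0.0
[ 0.5116 -0.0457  0.158 ] [1.7993e+02 1.0000e-02 8.9970e+01] 0.05954003844009354
```

View pics/s5.png

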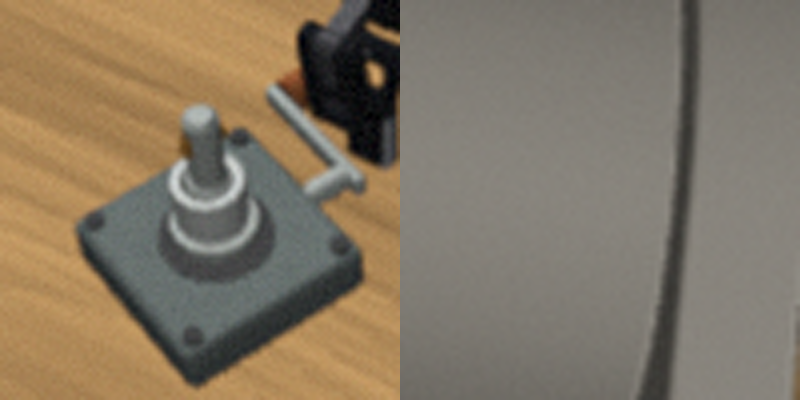

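The scene half shows the spacer standing on the bearing, rim centre at crop (207,183), with the spindle through it. Next the washer.

```bash
python3 -m handwheel '[{"tx":0.048,"ty":-0.0139,"tz":0.01,"ax":0,"ay":0,"az":0,"jaw":0.6},{"tx":0.048,"ty":-0.0139,"tz":0.02,"ax":0,"ay":0,"az":0,"jaw":0.6},{"tx":0.048,"ty":-0.0139,"tz":0.02,"ax":0,"ay":0,"az":0,"jaw":0.6},{"tx":0.048,"ty":-0.0139,"tz":0.02,"ax":0,"ay":0,"az":0,"jaw":0.6},{"tx":0,"ty":0,"tz":0.03,"ax":0,"ay":0,"az":0,"jaw":0.6},{"tx":0,"ty":0,"tz":0.03,"ax":0,"ay":0,"az":0,"jaw":0.6},{"tx":0,"ty":0,"tz":0.018,"ax":0,"ay":0,"az":0,"jaw":0.6},{"tx":0,"ty":0,"tz":0.006,"ax":0,"ay":0,"az":0,"jaw":0.6},{"tx":0,"ty":0,"tz":0,"ax":0,"ay":0,"az":0,"jaw":0.6},{"tx":0,"ty":0,"tz":0,"ax":0,"ay":0,"az":0,"jaw":0.6}]'
python3 - <<'E'
from h import *
o=telemetry.get_obs();p=o["ee_pos"];print(p.round(4),o["tcp_rot"].round(2),o["opening"])
s=optics.camera("scene");t=optics.camera("top")
cv2.imwrite("pics/s6.png",np.hstack([cv2.resize(s["color"][150:250,365:465,::-1],(400,400),interpolation=cv2.INTER_CUBIC),cv2.resize(t["color"][220:300,200:280,::-1],(400,400),interpolation=cv2.INTER_CUBIC)]))
E
```

```text
time: 18.35
ee_pos: [0.4565, 0.1456, 0.004]
tcp_rot: [179.9, -0.0, 90.0]
wrist_force: [1.8, -0.2, 0.5]
opening: 0.0684
grasp_force: 0.0
[0.4565 0.1456 0.004 ] [ 1.7992e+02 -2.0000e-02  9.0050e+01] 0.06844334135041287
```

View pics/s6.png

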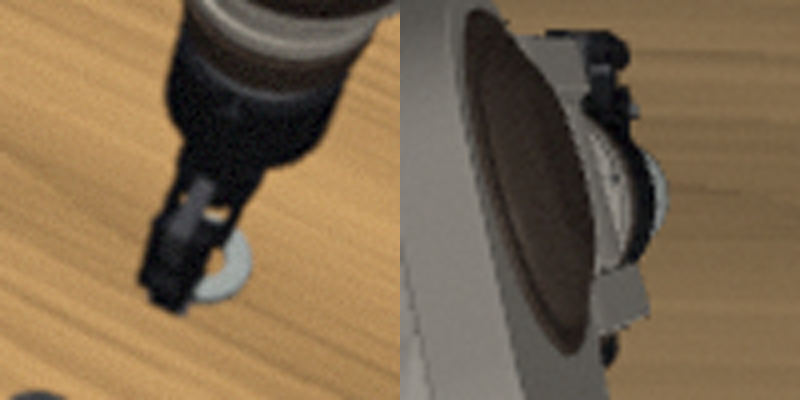

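The scene half shows the finger beside the washer, whose visible rim is at crop (235,270). There is no table contact, so I close.

```bash
python3 -m handwheel '[{"tx":0.0014,"ty":-0.0005,"tz":0.002,"ax":0,"ay":0,"az":0,"jaw":0.45},{"tx":0,"ty":0,"tz":0,"ax":0,"ay":0,"az":0,"jaw":0.35},{"tx":0,"ty":0,"tz":0,"ax":0,"ay":0,"az":0,"jaw":0.0},{"tx":0,"ty":0,"tz":0,"ax":0,"ay":0,"az":0,"jaw":0.0},{"tx":0,"ty":0,"tz":0,"ax":0,"ay":0,"az":0,"jaw":0.0},{"tx":0,"ty":0,"tz":0,"ax":0,"ay":0,"az":0,"jaw":0.0},{"tx":0,"ty":0,"tz":-0.003,"ax":0,"ay":0,"az":0,"jaw":0.0},{"tx":0,"ty":0,"tz":-0.003,"ax":0,"ay":0,"az":0,"jaw":0.0},{"tx":0,"ty":0,"tz":0,"ax":0,"ay":0,"az":0,"jaw":0.0},{"tx":0,"ty":0,"tz":0,"ax":0,"ay":0,"az":0,"jaw":0.0}]' 40
```

```text
time: 19.7
ee_pos: [0.4552, 0.1469, 0.0068]
tcp_rot: [-180.0, 0.0, 90.1]
wrist_force: [0.1, -0.4, -1.3]
opening: 0.0486
grasp_force: 41.4
```

```bash
python3 -m handwheel '[{"tx":0,"ty":0,"tz":-0.03,"ax":0,"ay":0,"az":0,"jaw":0.0},{"tx":0,"ty":0,"tz":-0.03,"ax":0,"ay":0,"az":0,"jaw":0.0},{"tx":-0.042,"ty":0.012,"tz":-0.03,"ax":0,"ay":0,"az":0,"jaw":0.0},{"tx":-0.042,"ty":0.012,"tz":-0.03,"ax":0,"ay":0,"az":0,"jaw":0.0},{"tx":-0.042,"ty":0.012,"tz":-0.03,"ax":0,"ay":0,"az":0,"jaw":0.0},{"tx":-0.042,"ty":0.012,"tz":0,"ax":0,"ay":0,"az":0,"jaw":0.0},{"tx":-0.042,"ty":0.012,"tz":0,"ax":0,"ay":0,"az":0,"jaw":0.0},{"tx":-0.042,"ty":0.012,"tz":0,"ax":0,"ay":0,"az":0,"jaw":0.0},{"tx":-0.041,"ty":0.0115,"tz":0,"ax":0,"ay":0,"az":0,"jaw":0.0},{"tx":0,"ty":0,"tz":0,"ax":0,"ay":0,"az":0,"jaw":0.0}]'
python3 - <<'E'
from h import *
o=telemetry.get_obs();p=o["ee_pos"];print(p.round(4),o["tcp_rot"].round(2),o["opening"],o["grasp_force"])
s=optics.camera("scene")
print(proj(s,p),proj(s,p+[0,0,.004]),proj(s,[.539,-.1463,.125]))
cv2.imwrite("pics/s7.png",cv2.resize(s["color"][85:205,200:320,::-1],(600,600),interpolation=cv2.INTER_CUBIC))
E
```

```text
time: 20.95
ee_pos: [0.5393, -0.1484, 0.1561]
tcp_rot: [-179.9, 0.0, 89.9]
wrist_force: [-0.1, -0.0, -0.8]
opening: 0.0483
grasp_force: 41.9
[ 0.5393 -0.1484  0.1561] [-1.7994e+02  1.0000e-02  8.9880e+01] 0.04833889180036081 41.86152370821219
[262.54998757 131.87660621] [262.34025406 130.40323745] [265.11017331 143.31066397]
```

View pics/s7.png

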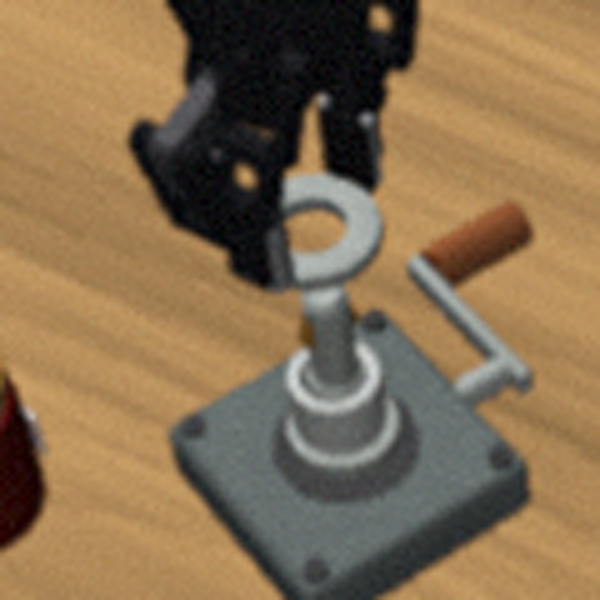

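The last picture shows the washer held flat, centre at crop (309,231) or px (261.8,131.2), within about 1 mm of its expected place. The tip is at px (264.4,144.4), directly below. Lowering.

```bash
python3 -m handwheel '[{"tx":0,"ty":0.0003,"tz":0.008,"ax":0,"ay":0,"az":0,"jaw":0.0},{"tx":0,"ty":0,"tz":0.008,"ax":0,"ay":0,"az":0,"jaw":0.0},{"tx":0,"ty":0,"tz":0.006,"ax":0,"ay":0,"az":0,"jaw":0.0},{"tx":0,"ty":0,"tz":0.006,"ax":0,"ay":0,"az":0,"jaw":0.0},{"tx":0,"ty":0,"tz":0.004,"ax":0,"ay":0,"az":0,"jaw":0.0},{"tx":0,"ty":0,"tz":0.003,"ax":0,"ay":0,"az":0,"jaw":0.0},{"tx":0,"ty":0,"tz":0.003,"ax":0,"ay":0,"az":0,"jaw":0.0},{"tx":0,"ty":0,"tz":0,"ax":0,"ay":0,"az":0,"jaw":0.0},{"tx":0,"ty":0,"tz":0,"ax":0,"ay":0,"az":0,"jaw":0.0},{"tx":0,"ty":0,"tz":0,"ax":0,"ay":0,"az":0,"jaw":0.0}]' 20
```

```text
time: 22.25
ee_pos: [0.5395, -0.1461, 0.1191]
tcp_rot: [180.0, 0.0, 90.1]
wrist_force: [0.0, -0.3, -1.1]
opening: 0.0484
grasp_force: 41.9
```

```bash
python3 -m handwheel '[{"tx":0,"ty":-0.0003,"tz":0.003,"ax":0,"ay":0,"az":0,"jaw":0.0},{"tx":0,"ty":0,"tz":0.003,"ax":0,"ay":0,"az":0,"jaw":0.0},{"tx":0,"ty":0,"tz":0.003,"ax":0,"ay":0,"az":0,"jaw":0.0},{"tx":0,"ty":0,"tz":0.003,"ax":0,"ay":0,"az":0,"jaw":0.0},{"tx":0,"ty":0,"tz":0.003,"ax":0,"ay":0,"az":0,"jaw":0.0},{"tx":0,"ty":0,"tz":0.003,"ax":0,"ay":0,"az":0,"jaw":0.0},{"tx":0,"ty":0,"tz":0.003,"ax":0,"ay":0,"az":0,"jaw":0.0},{"tx":0,"ty":0,"tz":0.003,"ax":0,"ay":0,"az":0,"jaw":0.0},{"tx":0,"ty":0,"tz":0,"ax":0,"ay":0,"az":0,"jaw":0.0},{"tx":0,"ty":0,"tz":0,"ax":0,"ay":0,"az":0,"jaw":0.0}]' 20
```

```text
time: 23.5
ee_pos: [0.5391, -0.146, 0.095]
tcp_rot: [-180.0, 0.0, 90.1]
wrist_force: [0.3, -0.1, -0.6]
opening: 0.0484
grasp_force: 41.9
```

```bash
python3 -m handwheel '[{"tx":0,"ty":0,"tz":0.003,"ax":0,"ay":0,"az":0,"jaw":0.0},{"tx":0,"ty":0,"tz":0.003,"ax":0,"ay":0,"az":0,"jaw":0.0},{"tx":0,"ty":0,"tz":0.002,"ax":0,"ay":0,"az":0,"jaw":0.0},{"tx":0,"ty":0,"tz":0.001,"ax":0,"ay":0,"az":0,"jaw":0.0},{"tx":0,"ty":0,"tz":0.001,"ax":0,"ay":0,"az":0,"jaw":0.0},{"tx":0,"ty":0,"tz":0.001,"ax":0,"ay":0,"az":0,"jaw":0.0},{"tx":0,"ty":0,"tz":0.001,"ax":0,"ay":0,"az":0,"jaw":0.0},{"tx":0,"ty":0,"tz":0,"ax":0,"ay":0,"az":0,"jaw":0.0},{"tx":0,"ty":0,"tz":0,"ax":0,"ay":0,"az":0,"jaw":0.0},{"tx":0,"ty":0,"tz":0,"ax":0,"ay":0,"az":0,"jaw":0.0}]' 20
```

```text
time: 24.75
ee_pos: [0.5391, -0.146, 0.083]
tcp_rot: [-180.0, 0.0, 90.1]
wrist_force: [-0.5, -0.6, -1.5]
opening: 0.0486
grasp_force: 41.9
```

```bash
python3 -m handwheel '[{"tx":0,"ty":0,"tz":0.001,"ax":0,"ay":0,"az":0,"jaw":0.0},{"tx":0,"ty":0,"tz":0.001,"ax":0,"ay":0,"az":0,"jaw":0.0},{"tx":0,"ty":0,"tz":0.001,"ax":0,"ay":0,"az":0,"jaw":0.0},{"tx":0,"ty":0,"tz":0,"ax":0,"ay":0,"az":0,"jaw":0.0},{"tx":0,"ty":0,"tz":0,"ax":0,"ay":0,"az":0,"jaw":0.0},{"tx":0,"ty":0,"tz":0,"ax":0,"ay":0,"az":0,"jaw":0.0},{"tx":0,"ty":0,"tz":0,"ax":0,"ay":0,"az":0,"jaw":0.0},{"tx":0,"ty":0,"tz":0,"ax":0,"ay":0,"az":0,"jaw":0.0},{"tx":0,"ty":0,"tz":0,"ax":0,"ay":0,"az":0,"jaw":0.0},{"tx":0,"ty":0,"tz":0,"ax":0,"ay":0,"az":0,"jaw":0.0}]' 20
```

```text
time: 26.0
ee_pos: [0.5391, -0.146, 0.0799]
tcp_rot: [-180.0, 0.0, 90.1]
wrist_force: [-0.6, -0.3, -1.2]
opening: 0.0487
grasp_force: 41.9
```

```bash
python3 -m handwheel '[{"tx":0,"ty":0,"tz":0.001,"ax":0,"ay":0,"az":0,"jaw":0.0},{"tx":0,"ty":0,"tz":0.001,"ax":0,"ay":0,"az":0,"jaw":0.0},{"tx":0,"ty":0,"tz":0.001,"ax":0,"ay":0,"az":0,"jaw":0.0},{"tx":0,"ty":0,"tz":0,"ax":0,"ay":0,"az":0,"jaw":0.0},{"tx":0,"ty":0,"tz":0,"ax":0,"ay":0,"az":0,"jaw":0.0},{"tx":0,"ty":0,"tz":0,"ax":0,"ay":0,"az":0,"jaw":0.0},{"tx":0,"ty":0,"tz":0,"ax":0,"ay":0,"az":0,"jaw":0.0},{"tx":0,"ty":0,"tz":0,"ax":0,"ay":0,"az":0,"jaw":0.0},{"tx":0,"ty":0,"tz":0,"ax":0,"ay":0,"az":0,"jaw":0.0},{"tx":0,"ty":0,"tz":0,"ax":0,"ay":0,"az":0,"jaw":0.0}]' 20
```

```text
time: 27.25
ee_pos: [0.5392, -0.1461, 0.077]
tcp_rot: [180.0, 0.0, 90.1]
wrist_force: [-1.3, 0.6, 4.7]
opening: 0.0483
grasp_force: 42.5
```

Washer contact at about 5 N with the stack height as expected for a spindle about 6 mm low. I release and go for the collar.

```bash
python3 -m handwheel '[{"tx":0,"ty":0,"tz":0,"ax":0,"ay":0,"az":0,"jaw":0.35},{"tx":0,"ty":0,"tz":0,"ax":0,"ay":0,"az":0,"jaw":0.45},{"tx":0,"ty":0,"tz":0,"ax":0,"ay":0,"az":0,"jaw":0.45},{"tx":0,"ty":0,"tz":-0.03,"ax":0,"ay":0,"az":0,"jaw":0.45},{"tx":0,"ty":0,"tz":-0.03,"ax":0,"ay":0,"az":0,"jaw":0.45},{"tx":0,"ty":0,"tz":-0.03,"ax":0,"ay":0,"az":0,"jaw":0.45},{"tx":0.054,"ty":0.0105,"tz":0,"ax":0,"ay":0,"az":0,"jaw":0.45},{"tx":0.054,"ty":0.0105,"tz":0,"ax":0,"ay":0,"az":0,"jaw":0.45},{"tx":0.054,"ty":0.0105,"tz":0,"ax":0,"ay":0,"az":0,"jaw":0.45},{"tx":0.054,"ty":0.0105,"tz":0,"ax":0,"ay":0,"az":0,"jaw":0.45}]'
python3 -m handwheel '[{"tx":0.0546,"ty":0.0105,"tz":0,"ax":0,"ay":0,"az":0,"jaw":0.45},{"tx":0,"ty":0,"tz":0.03,"ax":0,"ay":0,"az":0,"jaw":0.45},{"tx":0,"ty":0,"tz":0.03,"ax":0,"ay":0,"az":0,"jaw":0.45},{"tx":0,"ty":0,"tz":0.03,"ax":0,"ay":0,"az":0,"jaw":0.45},{"tx":0,"ty":0,"tz":0.02,"ax":0,"ay":0,"az":0,"jaw":0.45},{"tx":0,"ty":0,"tz":0,"ax":0,"ay":0,"az":0,"jaw":0.45},{"tx":0,"ty":0,"tz":0,"ax":0,"ay":0,"az":0,"jaw":0.45},{"tx":0,"ty":0,"tz":0,"ax":0,"ay":0,"az":0,"jaw":0.45},{"tx":0,"ty":0,"tz":0,"ax":0,"ay":0,"az":0,"jaw":0.45},{"tx":0,"ty":0,"tz":0,"ax":0,"ay":0,"az":0,"jaw":0.45}]'
python3 - <<'E'
from h import *
o=telemetry.get_obs();p=o["ee_pos"];print(p.round(4),o["tcp_rot"].round(2),o["opening"])
s=optics.camera("scene")
# washer/spacer check: grey mask of rim, compare to predictions
x,y,w,h=230,120,80,80
np.save("pics/mill_s.npy",s["color"])
print("pred washer",proj(s,[.5392,-.146,.08]),"pred spindle tip",proj(s,[.5392,-.146,.125]))
g=cv2.cvtColor(np.ascontiguousarray(s["color"][y:y+h,x:x+w]),cv2.COLOR_RGB2GRAY)
g=cv2.resize(g,None,fx=8,fy=8,interpolation=cv2.INTER_CUBIC);_,m=cv2.threshold(g,130,1,cv2.THRESH_BINARY)
hs=cv2.resize(cv2.cvtColor(np.ascontiguousarray(s["color"][y:y+h,x:x+w]),cv2.COLOR_RGB2HSV)[...,1],None,fx=8,fy=8)
m=m*(hs<70).astype(np.uint8)
cs,_=cv2.findContours(m,cv2.RETR_EXTERNAL,cv2.CHAIN_APPROX_NONE)
for c in sorted(cs,key=cv2.contourArea)[-4:]: print(cv2.contourArea(c)/64,np.array(cv2.boundingRect(c))/8+[x,y,0,0])
E
```

```text
time: 28.5
ee_pos: [0.581, 0.0718, 0.1669]
tcp_rot: [180.0, 0.0, 90.1]
wrist_force: [0.4, 0.2, -0.1]
opening: 0.0622
grasp_force: 0.0
time: 29.75
ee_pos: [0.5915, 0.1246, 0.0573]
tcp_rot: [180.0, -0.0, 90.1]
wrist_force: [-0.3, 0.7, -0.0]
opening: 0.0619
grasp_force: 0.0
[0.5915 0.1246 0.0573] [179.97  -0.    90.06] 0.06186820644306101
pred washer [267.29033839 158.40242613] pred spindle tip [265.17992745 143.44345804]
39.84375 [260.25  141.      8.875   6.5  ]
73.0546875 [257.375 165.75   22.25   12.75 ]
122.0234375 [281.75  136.     24.25   27.625]
257.3125 [253.25  147.625  27.     20.25 ]
```

The washer's rim lies where predicted (centre col 266.8, row 157.8). Now I grip the collar.

```bash
python3 -m handwheel '[{"tx":0,"ty":0,"tz":0.02,"ax":0,"ay":0,"az":0,"jaw":0.45},{"tx":0,"ty":0,"tz":0.02,"ax":0,"ay":0,"az":0,"jaw":0.3},{"tx":0,"ty":0,"tz":0.012,"ax":0,"ay":0,"az":0,"jaw":0.3},{"tx":0,"ty":0,"tz":0,"ax":0,"ay":0,"az":0,"jaw":0.2},{"tx":0,"ty":0,"tz":0,"ax":0,"ay":0,"az":0,"jaw":-0.3},{"tx":0,"ty":0,"tz":0,"ax":0,"ay":0,"az":0,"jaw":-0.3},{"tx":0,"ty":0,"tz":0,"ax":0,"ay":0,"az":0,"jaw":-0.3},{"tx":0,"ty":0,"tz":0,"ax":0,"ay":0,"az":0,"jaw":-0.3},{"tx":0,"ty":0,"tz":0,"ax":0,"ay":0,"az":0,"jaw":-0.3},{"tx":0,"ty":0,"tz":-0.02,"ax":0,"ay":0,"az":0,"jaw":-0.3}]' 60
```

```text
time: 31.05
ee_pos: [0.5901, 0.1244, 0.024]
tcp_rot: [-179.8, 0.0, 90.1]
wrist_force: [-0.0, -0.3, -1.3]
opening: 0.0411
grasp_force: 60.9
```

```bash
python3 -m handwheel '[{"tx":0,"ty":0,"tz":-0.03,"ax":0,"ay":0,"az":0,"jaw":-0.3},{"tx":0,"ty":0,"tz":-0.03,"ax":0,"ay":0,"az":0,"jaw":-0.3},{"tx":-0.0541,"ty":-0.0104,"tz":-0.02,"ax":0,"ay":0,"az":0,"jaw":-0.3},{"tx":-0.0541,"ty":-0.0104,"tz":-0.02,"ax":0,"ay":0,"az":0,"jaw":-0.3},{"tx":-0.0541,"ty":-0.0104,"tz":-0.02,"ax":0,"ay":0,"az":0,"jaw":-0.3},{"tx":-0.0541,"ty":-0.0104,"tz":-0.01,"ax":0,"ay":0,"az":0,"jaw":-0.3},{"tx":-0.0541,"ty":-0.0104,"tz":0,"ax":0,"ay":0,"az":0,"jaw":-0.3},{"tx":0,"ty":0,"tz":0,"ax":0,"ay":0,"az":0,"jaw":-0.3},{"tx":0,"ty":0,"tz":0,"ax":0,"ay":0,"az":0,"jaw":-0.3},{"tx":0,"ty":0,"tz":0,"ax":0,"ay":0,"az":0,"jaw":-0.3}]'
python3 - <<'E'
from h import *
o=telemetry.get_obs();p=o["ee_pos"];print(p.round(4),o["tcp_rot"].round(2),o["opening"],o["grasp_force"])
s=optics.camera("scene");S=cv2.imread("pics/scene0.png")[...,::-1]
# in-hand collar: right silhouette edge vs background difference
d=np.abs(s["color"].astype(int)-S.astype(int)).sum(2)
q=p+[0,0,.0057]; u=proj(s,q); print("collar exp",u)
for r in range(int(u[1])-8,int(u[1])+10,2): print(r,[int(v) for v in s["color"][r,int(u[0])-2:int(u[0])+22].mean(1)])
E
```

```text
time: 32.3
ee_pos: [0.5399, -0.1448, 0.1553]
tcp_rot: [180.0, -0.0, 90.1]
wrist_force: [-0.7, 1.3, -0.7]
opening: 0.0415
grasp_force: 60.9
[ 0.5399 -0.1448  0.1553] [179.99  -0.    90.15] 0.041503986967372106 60.94794183969498
collar exp [263.69336288 131.06025261]
123 [51, 47, 44, 50, 56, 61, 69, 73, 70, 70, 73, 64, 44, 26, 51, 90, 135, 138, 139, 138, 142, 145, 145, 143]
125 [40, 29, 30, 34, 32, 24, 43, 70, 77, 72, 66, 65, 64, 53, 81, 130, 145, 142, 141, 138, 136, 138, 137, 138]
127 [36, 31, 38, 33, 31, 26, 26, 47, 70, 69, 73, 68, 58, 66, 108, 143, 147, 143, 139, 141, 145, 141, 139, 138]
129 [30, 33, 31, 32, 28, 27, 49, 66, 74, 70, 69, 74, 58, 48, 85, 133, 143, 140, 144, 142, 144, 141, 145, 144]
131 [54, 73, 69, 70, 73, 72, 74, 74, 74, 64, 67, 65, 38, 32, 85, 137, 146, 142, 139, 138, 142, 141, 137, 144]
133 [63, 75, 73, 76, 69, 70, 73, 71, 68, 61, 41, 32, 24, 20, 74, 140, 150, 151, 145, 146, 140, 144, 142, 141]
135 [60, 61, 66, 70, 64, 57, 44, 39, 31, 27, 34, 28, 19, 21, 64, 131, 143, 140, 144, 146, 148, 146, 141, 97]
137 [35, 32, 35, 36, 30, 33, 28, 34, 32, 28, 31, 26, 15, 50, 105, 136, 139, 137, 139, 136, 138, 156, 168, 148]
139 [40, 30, 39, 33, 34, 39, 31, 33, 29, 22, 28, 29, 59, 103, 118, 127, 128, 129, 127, 127, 107, 97, 131, 164]
```

```bash
python3 -m handwheel '[{"tx":-0.0009,"ty":-0.0008,"tz":0.01,"ax":0,"ay":0,"az":0,"jaw":-0.3},{"tx":0,"ty":0,"tz":0.008,"ax":0,"ay":0,"az":0,"jaw":-0.3},{"tx":0,"ty":0,"tz":0.003,"ax":0,"ay":0,"az":0,"jaw":-0.3},{"tx":0,"ty":0,"tz":0.003,"ax":0,"ay":0,"az":0,"jaw":-0.3},{"tx":0,"ty":0,"tz":0.002,"ax":0,"ay":0,"az":0,"jaw":-0.3},{"tx":0,"ty":0,"tz":0.002,"ax":0,"ay":0,"az":0,"jaw":-0.3},{"tx":0,"ty":0,"tz":0.002,"ax":0,"ay":0,"az":0,"jaw":-0.3},{"tx":0,"ty":0,"tz":0,"ax":0,"ay":0,"az":0,"jaw":-0.3},{"tx":0,"ty":0,"tz":0,"ax":0,"ay":0,"az":0,"jaw":-0.3},{"tx":0,"ty":0,"tz":0,"ax":0,"ay":0,"az":0,"jaw":-0.3}]'
```

```text
time: 33.6
ee_pos: [0.539, -0.1467, 0.1249]
tcp_rot: [180.0, -0.0, 90.1]
wrist_force: [2.4, 2.2, -2.4]
opening: 0.0411
grasp_force: 60.9
```

```bash
python3 -m handwheel '[{"tx":0.0008,"ty":0.0004,"tz":0,"ax":0,"ay":0,"az":0,"jaw":-0.3},{"tx":0,"ty":0,"tz":0,"ax":0,"ay":0,"az":0,"jaw":-0.3},{"tx":0,"ty":0,"tz":0.002,"ax":0,"ay":0,"az":0,"jaw":-0.3},{"tx":0,"ty":0,"tz":0.002,"ax":0,"ay":0,"az":0,"jaw":-0.3},{"tx":0,"ty":0,"tz":0.002,"ax":0,"ay":0,"az":0,"jaw":-0.3},{"tx":0,"ty":0,"tz":0.001,"ax":0,"ay":0,"az":0,"jaw":-0.3},{"tx":0,"ty":0,"tz":0,"ax":0,"ay":0,"az":0,"jaw":-0.3},{"tx":0,"ty":0,"tz":0,"ax":0,"ay":0,"az":0,"jaw":-0.3},{"tx":0,"ty":0,"tz":0,"ax":0,"ay":0,"az":0,"jaw":-0.3},{"tx":0,"ty":0,"tz":0,"ax":0,"ay":0,"az":0,"jaw":-0.3}]'
```

```text
time: 34.85
ee_pos: [0.5393, -0.146, 0.118]
tcp_rot: [180.0, 0.0, 90.1]
wrist_force: [1.9, -0.6, -0.2]
opening: 0.0414
grasp_force: 61.2
```

```bash
python3 -m handwheel '[{"tx":0,"ty":0.0003,"tz":0.001,"ax":0,"ay":0,"az":0,"jaw":-0.3},{"tx":0,"ty":0,"tz":0.001,"ax":0,"ay":0,"az":0,"jaw":-0.3},{"tx":0,"ty":0,"tz":0.001,"ax":0,"ay":0,"az":0,"jaw":-0.3},{"tx":0,"ty":0,"tz":0.001,"ax":0,"ay":0,"az":0,"jaw":-0.3},{"tx":0,"ty":0,"tz":0.001,"ax":0,"ay":0,"az":0,"jaw":-0.3},{"tx":0,"ty":0,"tz":0.001,"ax":0,"ay":0,"az":0,"jaw":-0.3},{"tx":0,"ty":0,"tz":0,"ax":0,"ay":0,"az":0,"jaw":-0.3},{"tx":0,"ty":0,"tz":0,"ax":0,"ay":0,"az":0,"jaw":-0.3},{"tx":0,"ty":0,"tz":0,"ax":0,"ay":0,"az":0,"jaw":-0.3},{"tx":0,"ty":0,"tz":0,"ax":0,"ay":0,"az":0,"jaw":-0.3}]'
```

```text
time: 36.1
ee_pos: [0.5397, -0.146, 0.1123]
tcp_rot: [180.0, 0.0, 90.1]
wrist_force: [0.6, 0.8, 5.9]
opening: 0.0416
grasp_force: 61.9
```

```bash
python3 -m handwheel '[{"tx":0,"ty":0,"tz":0.001,"ax":0,"ay":0,"az":0,"jaw":-0.3},{"tx":0,"ty":0,"tz":0.001,"ax":0,"ay":0,"az":0,"jaw":-0.3},{"tx":0,"ty":0,"tz":0.001,"ax":0,"ay":0,"az":0,"jaw":-0.3},{"tx":0,"ty":0,"tz":0.001,"ax":0,"ay":0,"az":0,"jaw":-0.3},{"tx":0,"ty":0,"tz":0.001,"ax":0,"ay":0,"az":0,"jaw":-0.3},{"tx":0,"ty":0,"tz":0.001,"ax":0,"ay":0,"az":0,"jaw":-0.3},{"tx":0,"ty":0,"tz":0.001,"ax":0,"ay":0,"az":0,"jaw":-0.3},{"tx":0,"ty":0,"tz":0,"ax":0,"ay":0,"az":0,"jaw":-0.3},{"tx":0,"ty":0,"tz":0,"ax":0,"ay":0,"az":0,"jaw":-0.3},{"tx":0,"ty":0,"tz":0,"ax":0,"ay":0,"az":0,"jaw":-0.3}]'
```

```text
time: 37.35
ee_pos: [0.5394, -0.146, 0.1048]
tcp_rot: [-180.0, 0.0, 90.1]
wrist_force: [1.1, 1.2, -0.6]
opening: 0.041
grasp_force: 61.4
```

```bash
python3 -m handwheel '[{"tx":0,"ty":0,"tz":0.002,"ax":0,"ay":0,"az":0,"jaw":-0.3},{"tx":0,"ty":0,"tz":0.002,"ax":0,"ay":0,"az":0,"jaw":-0.3},{"tx":0,"ty":0,"tz":0.002,"ax":0,"ay":0,"az":0,"jaw":-0.3},{"tx":0,"ty":0,"tz":0.002,"ax":0,"ay":0,"az":0,"jaw":-0.3},{"tx":0,"ty":0,"tz":0.002,"ax":0,"ay":0,"az":0,"jaw":-0.3},{"tx":0,"ty":0,"tz":0.002,"ax":0,"ay":0,"az":0,"jaw":-0.3},{"tx":0,"ty":0,"tz":0.001,"ax":0,"ay":0,"az":0,"jaw":-0.3},{"tx":0,"ty":0,"tz":0,"ax":0,"ay":0,"az":0,"jaw":-0.3},{"tx":0,"ty":0,"tz":0,"ax":0,"ay":0,"az":0,"jaw":-0.3},{"tx":0,"ty":0,"tz":0,"ax":0,"ay":0,"az":0,"jaw":-0.3}]'
```

```text
time: 38.6
ee_pos: [0.5394, -0.146, 0.0917]
tcp_rot: [-180.0, -0.0, 90.1]
wrist_force: [1.9, 1.2, -0.0]
opening: 0.0414
grasp_force: 61.3
```

```bash
python3 -m handwheel '[{"tx":0,"ty":0,"tz":0.001,"ax":0,"ay":0,"az":0,"jaw":-0.3},{"tx":0,"ty":0,"tz":0.001,"ax":0,"ay":0,"az":0,"jaw":-0.3},{"tx":0,"ty":0,"tz":0.0005,"ax":0,"ay":0,"az":0,"jaw":-0.3},{"tx":0,"ty":0,"tz":0.0005,"ax":0,"ay":0,"az":0,"jaw":-0.3},{"tx":0,"ty":0,"tz":0,"ax":0,"ay":0,"az":0,"jaw":-0.3},{"tx":0,"ty":0,"tz":0,"ax":0,"ay":0,"az":0,"jaw":-0.3},{"tx":0,"ty":0,"tz":0,"ax":0,"ay":0,"az":0,"jaw":-0.3},{"tx":0,"ty":0,"tz":0,"ax":0,"ay":0,"az":0,"jaw":-0.3},{"tx":0,"ty":0,"tz":0,"ax":0,"ay":0,"az":0,"jaw":-0.3},{"tx":0,"ty":0,"tz":0,"ax":0,"ay":0,"az":0,"jaw":-0.3}]'
```

```text
time: 39.85
ee_pos: [0.5396, -0.1461, 0.0892]
tcp_rot: [180.0, 0.0, 90.1]
wrist_force: [-0.1, 1.4, 5.2]
opening: 0.0412
grasp_force: 61.9
```

```bash
python3 -m handwheel '[{"tx":0,"ty":0,"tz":0.0005,"ax":0,"ay":0,"az":0,"jaw":-0.3},{"tx":0,"ty":0,"tz":0.0005,"ax":0,"ay":0,"az":0,"jaw":-0.3},{"tx":0,"ty":0,"tz":0.0005,"ax":0,"ay":0,"az":0,"jaw":-0.3},{"tx":0,"ty":0,"tz":0.0005,"ax":0,"ay":0,"az":0,"jaw":-0.3},{"tx":0,"ty":0,"tz":0.0005,"ax":0,"ay":0,"az":0,"jaw":-0.3},{"tx":0,"ty":0,"tz":0.0003,"ax":0,"ay":0,"az":0,"jaw":-0.3},{"tx":0,"ty":0,"tz":0,"ax":0,"ay":0,"az":0,"jaw":-0.3},{"tx":0,"ty":0,"tz":0,"ax":0,"ay":0,"az":0,"jaw":-0.3},{"tx":0,"ty":0,"tz":0,"ax":0,"ay":0,"az":0,"jaw":-0.3},{"tx":0,"ty":0,"tz":0,"ax":0,"ay":0,"az":0,"jaw":-0.3}]'
```

```text
time: 41.1
ee_pos: [0.5397, -0.1461, 0.0867]
tcp_rot: [180.0, 0.0, 90.1]
wrist_force: [-0.6, 0.3, 7.8]
opening: 0.0413
grasp_force: 62.2
```

```bash
python3 -m handwheel '[{"tx":0,"ty":0,"tz":0.0004,"ax":0,"ay":0,"az":0,"jaw":-0.3},{"tx":0,"ty":0,"tz":0.0004,"ax":0,"ay":0,"az":0,"jaw":-0.3},{"tx":0,"ty":0,"tz":0.0004,"ax":0,"ay":0,"az":0,"jaw":-0.3},{"tx":0,"ty":0,"tz":0.0003,"ax":0,"ay":0,"az":0,"jaw":-0.3},{"tx":0,"ty":0,"tz":0,"ax":0,"ay":0,"az":0,"jaw":-0.3},{"tx":0,"ty":0,"tz":0,"ax":0,"ay":0,"az":0,"jaw":-0.3},{"tx":0,"ty":0,"tz":0,"ax":0,"ay":0,"az":0,"jaw":-0.3},{"tx":0,"ty":0,"tz":0,"ax":0,"ay":0,"az":0,"jaw":-0.3},{"tx":0,"ty":0,"tz":0,"ax":0,"ay":0,"az":0,"jaw":-0.3},{"tx":0,"ty":0,"tz":0,"ax":0,"ay":0,"az":0,"jaw":-0.3}]'
```

```text
time: 42.35
ee_pos: [0.5398, -0.1462, 0.0866]
tcp_rot: [179.9, 0.0, 90.1]
wrist_force: [-3.9, 1.1, 17.3]
opening: 0.0412
grasp_force: 63.3
```

The collar has stopped hard at 17 N with the arm yielding. A gentle upward pull will show whether the catches hold it.

```bash
python3 -m handwheel '[{"tx":0,"ty":0,"tz":-0.001,"ax":0,"ay":0,"az":0,"jaw":-0.3},{"tx":0,"ty":0,"tz":-0.001,"ax":0,"ay":0,"az":0,"jaw":-0.3},{"tx":0,"ty":0,"tz":-0.001,"ax":0,"ay":0,"az":0,"jaw":-0.3},{"tx":0,"ty":0,"tz":-0.001,"ax":0,"ay":0,"az":0,"jaw":-0.3},{"tx":0,"ty":0,"tz":-0.0006,"ax":0,"ay":0,"az":0,"jaw":-0.3},{"tx":0,"ty":0,"tz":0,"ax":0,"ay":0,"az":0,"jaw":-0.3},{"tx":0,"ty":0,"tz":0,"ax":0,"ay":0,"az":0,"jaw":-0.3},{"tx":0,"ty":0,"tz":0,"ax":0,"ay":0,"az":0,"jaw":-0.3},{"tx":0,"ty":0,"tz":0,"ax":0,"ay":0,"az":0,"jaw":-0.3},{"tx":0,"ty":0,"tz":0,"ax":0,"ay":0,"az":0,"jaw":-0.3}]'
```

```text
time: 43.6
ee_pos: [0.5395, -0.146, 0.0884]
tcp_rot: [-180.0, -0.0, 90.1]
wrist_force: [5.2, -0.5, -6.5]
opening: 0.0413
grasp_force: 61.4
```

The collar resists the pull (-6.5 N, held about 1.8 mm above the stop), so it is latched. Releasing and lifting away.

```bash
python3 -m handwheel '[{"tx":0,"ty":0,"tz":0.0015,"ax":0,"ay":0,"az":0,"jaw":-0.3},{"tx":0,"ty":0,"tz":0,"ax":0,"ay":0,"az":0,"jaw":0.1},{"tx":0,"ty":0,"tz":0,"ax":0,"ay":0,"az":0,"jaw":0.3},{"tx":0,"ty":0,"tz":0,"ax":0,"ay":0,"az":0,"jaw":0.3},{"tx":0,"ty":0,"tz":-0.01,"ax":0,"ay":0,"az":0,"jaw":0.3},{"tx":0,"ty":0,"tz":-0.03,"ax":0,"ay":0,"az":0,"jaw":0.3},{"tx":0,"ty":0,"tz":-0.03,"ax":0,"ay":0,"az":0,"jaw":0.3},{"tx":0.05,"ty":-0.02,"tz":-0.02,"ax":0,"ay":0,"az":0,"jaw":0.3},{"tx":0.05,"ty":-0.02,"tz":0,"ax":0,"ay":0,"az":0,"jaw":0.3},{"tx":0.05,"ty":-0.02,"tz":0,"ax":0,"ay":0,"az":0,"jaw":0.3}]'
python3 - <<'E'
from h import *
s=optics.camera("scene"); a=s["color"]
x,y,w,h=240,130,55,55
hsv=cv2.cvtColor(np.ascontiguousarray(a[y:y+h,x:x+w]),cv2.COLOR_RGB2HSV)
br=((hsv[...,0]>8)&(hsv[...,0]<28)&(hsv[...,1]>110)); 
for r in range(18,40): print(r+y,[int(v) for v in a[r+y,x+8:x+48].mean(1)])
for z in(.092,.1025,.0815,.125,.1035): print(z,proj(s,[.5392,-.146,z]).round(1))
for sg in(1,-1): print("catch",proj(s,[.5392+sg*.012*.937,-.146-sg*.012*.348,.105]).round(1))
cv2.imwrite("pics/s8.png",cv2.resize(a[125:195,230:310,::-1],(800,600)[:2],interpolation=cv2.INTER_CUBIC))
E
```

```text
time: 44.85
ee_pos: [0.4788, 0.0052, 0.1788]
tcp_rot: [179.9, -0.0, 90.0]
wrist_force: [0.0, 1.2, 0.5]
opening: 0.0554
grasp_force: 0.0
148 [125, 123, 126, 129, 129, 133, 125, 109, 86, 69, 71, 71, 75, 78, 87, 92, 100, 98, 93, 80, 73, 63, 53, 59, 72, 68, 62, 64, 70, 95, 117, 127, 131, 133, 132, 131, 127, 132, 130, 130]
149 [129, 125, 118, 123, 127, 127, 122, 97, 79, 79, 74, 73, 65, 67, 73, 87, 84, 87, 87, 79, 76, 66, 54, 61, 72, 67, 67, 63, 58, 75, 98, 113, 126, 131, 132, 131, 127, 137, 130, 129]
150 [122, 123, 123, 126, 123, 116, 115, 81, 73, 72, 63, 68, 71, 69, 71, 81, 78, 79, 82, 84, 75, 65, 46, 58, 71, 70, 68, 67, 59, 68, 93, 104, 123, 126, 130, 130, 132, 132, 133, 130]
151 [122, 122, 126, 123, 128, 126, 103, 75, 71, 70, 68, 65, 63, 59, 63, 80, 89, 89, 82, 85, 76, 64, 57, 71, 75, 70, 67, 67, 63, 77, 102, 100, 105, 114, 126, 129, 126, 129, 130, 130]
152 [117, 118, 120, 123, 123, 125, 93, 75, 71, 72, 74, 70, 59, 67, 56, 78, 84, 87, 80, 89, 79, 64, 63, 73, 67, 74, 67, 63, 58, 85, 126, 115, 99, 110, 122, 127, 131, 127, 129, 131]
153 [120, 116, 117, 121, 118, 123, 95, 73, 73, 80, 70, 6
[... 2534 characters left out ...]
1, 110, 106, 107, 112, 106, 110, 108, 94, 74, 90, 104, 131, 144, 154, 153, 153, 151, 158, 147, 149, 150, 146, 131, 119, 91, 76, 69, 78, 120, 153, 113, 72, 75, 99, 113, 110, 108, 113, 106]
168 [110, 105, 112, 109, 108, 110, 108, 99, 83, 87, 99, 88, 81, 94, 103, 113, 129, 133, 128, 118, 117, 113, 105, 92, 80, 71, 73, 67, 79, 129, 158, 132, 78, 74, 93, 112, 115, 110, 107, 105]
169 [109, 110, 113, 103, 106, 109, 108, 91, 82, 97, 126, 98, 76, 82, 82, 83, 89, 91, 88, 87, 86, 85, 83, 78, 81, 79, 76, 74, 90, 135, 163, 140, 85, 66, 76, 102, 106, 110, 114, 110]
0.092 [266.7 154.5]
0.1025 [266.3 151.1]
0.0815 [267.2 157.9]
0.125 [265.2 143.4]
0.1035 [266.2 150.7]
catch [261.  153.3]
catch [271.3 147.2]
```

```bash
python3 - <<'E'
from h import *
a=optics.camera("scene")["color"]; hsv=cv2.cvtColor(a,cv2.COLOR_RGB2HSV)
S0=cv2.cvtColor(np.ascontiguousarray(cv2.imread("pics/scene0.png")[...,::-1]),cv2.COLOR_RGB2HSV)
print("sat now/initial rows 140-158, cols 254-280")
for r in range(140,159): print(r,*[f"{v:3d}" for v in hsv[r,254:280,1]])
print()
for r in range(142,158): print(r,*[f"{v:3d}" for v in S0[r,254:280,1]])
E
```

```text
sat now/initial rows 140-158, cols 254-280
140 127 129 124 128 128 132 132 132 125 114 102 101 109 121 127 129 127 130 128 131 133 131 130 127 126 128
141 131 124 129 132 127 130 132 114  82  58  41  31  48  72 108 124 138 125 137 128 123 126 128 129 130 132
142 131 132 133 128 127 133 112  61  16   6   8   6  10   5  48  99 117 122 123 128 135 127 134 130 126 135
143 135 131 130 129 132 118  75  13   7   7  10  10   8  11   4  33  68  87 107 130 127 131 132 127 128 132
144 126 137 128 128 125  90  18  13   8   8   3   8   7  10   2  14  10   7  65 108 120 131 131 130 127 128
145 136 129 126 114  80  15  14  13  13   5  10  10  11   7  13  15   8   8  21  47  96 120 129 128 121 124
146 126 132 113  65  10  20  18  10   9   7  10  11  12   8  14  14  48  38   4  14  36  99 118 131 135 130
147 127 122  74   4  31  10  19  10  11   6  10   2   5  11   3   4 112  97  17  19  15  12  90 115 125 122
148 131 106  46  23  27  10  73  49  11  13  13   7  11   3  10  19 108 115   7  17  11  24  11  72 111 128
149 121  75   0  24  18  30 123 107  31   3  15  12   9  18   6  20  77  65  13  11  
[... 2023 characters left out ...]
   9  17  12  19  28  26  21  21  20  24  24  31  10
152 134 130 132 126 134 144 175 170 149  29   9  15   3  16  17   4   7  22  14  21  15  19  23  23  30  23
153 130 131 131 124 134 140 144 172 138  43   3  12  17   9  10  22  15  13  19  25  20  21  23  30  21  28
154 131 129 128 135 133 115 109 124 101  39   9   3  15  12  13  12   8  17  20  20  21  23  27  17  27  10
155 132 132 128 128 113  68  46   6  28  10   9  12  21  19  13   7  12  14  15  23  27  21  20  18  19  17
156 130 128 123 102  68  23  23  28  25   3   6   6  12  12   6   8  23  27  17  19  24  16  21  19  19  24
157 122 103  76  23  21  26  18  15  14  25   3  16   9   7   6  11  19  12  18  18  19  23  18  15  32  26
```

Both brass patches show over the collar exactly where they were when fully out: left at cols 260–262, rows 148–154; right at cols 270–271, rows 147–149. Handing in.

```bash
python3 -c "
from workcell import workorder
print(workorder.job_done())"
```

```text
the job is handed in; nothing more can be done
None
```

The job is handed in: spacer, washer and collar are on the spindle with both catches out over the collar, the gripper is empty and clear, and the highest wrist force read at the end of a move was about 17 N; I was not shown the verdict.

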